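# Mist the rack, then draw and lean a culture tube to see whether its gel has set

## Task

Check whether the gel in the tall culture tube has set: first mist the rack with disinfectant by pressing the spray head of the clamped bottle all the way down for a moment and letting it spring back up. Then draw the tall tube straight up out of the rack (the short ones stay in), lean it over to about 45 degrees with its cap end still the upper end, and finish while holding it still in the gripper like that, over the middle of the steel tray and about 10 cm clear above it. Leave everything else where it stands.

Things in the scene. Friction and masses are not known exactly. Their poses are not given: they have to be found in the camera images.
- spray_head (a joint): white sprung spray head (finger pump) on top of the disinfectant bottle: a round button 25 mm in diameter and 16 mm high, that slides straight down. 0 = up, 0.007 m = fully down; the spring takes about 1 N to start and 5 N to push fully down, and lifts the head back when let go.
- spray_top (a point): centre of the spray head's flat top, 196 mm above the table when up. The white bottle below (62 mm in diameter, shoulder at 120 to 150 mm) is held by a steel band on a 96 x 90 mm plate screwed to the table and cannot move. Axes: z up; the nozzle looks along -y of this frame, at the tube rack, whose centre lies 200 to 240 mm away.
- rack: white plastic test-tube rack, loose, 0.6 kg, 204 x 64 x 82 mm high, open-sided; origin under its centre, x along the row, z up. Two perforated plates (tops at 35 and 76 mm) with one row of four round 28 mm holes at x = -69, -23, 23, 69 mm, y = 0. The tubes stand on its base, 6 mm above the table, in the first three holes in any order; the hole at x = 69 mm is empty.
- tall_tube: the tall culture tube: glass, 25 mm in diameter, round-edged foot, amber gel in the lower half, grey ribbed screw cap fixed on top; 152 mm long in all, about 70 g. Only one of the three is this tall. Origin at the centre of its foot, z along the tube towards the cap. Standing in the rack, its cap spans 124 to 158 mm above the table.
- tall_cap (a point): middle of the tall tube's cap, 135 mm from its foot along its axis: the place to grip. The cap is 29 mm in diameter (31 mm over ribs that are only seen) and 34 mm long.
- tall_middle (a point): the tall tube's middle, on its axis 76 mm from its foot.
- tray: fixed steel dissecting tray with a brown wax bed, 300 x 220 mm, rim 27 mm high; origin at the centre of its underside, x along its long side, z up.
- short_tube_a: short capped culture tube of the same width and cap, 112 mm long, standing in the rack (top 118 mm above the table); origin at the centre of its foot, z towards its cap. Bystander.
- short_tube_b: the second short culture tube, like the first. Bystander.
- petri_dish: open glass dish 70 mm in diameter, 14 mm high, with two slides in it, on the table between bottle and rack; origin under its centre. Bystander.
- slide_box: black plastic slide box 87 x 102 x 35 mm, beyond the rack; origin under its centre. Bystander.
- beaker: glass beaker 72 mm in diameter, 94 mm high, with droppers standing in it up to 130 mm, beyond the rack; origin under its centre. Bystander.
- reagent_bottle: amber glass bottle 60 mm in diameter, 130 mm high, beyond the tray; origin under its centre. Bystander.
- forceps: steel forceps 125 mm long, 8 mm high, lying in the tray; origin under its middle. Bystander.
Not all that is in view belongs to the job. What is shaped like the part that bears spray_head but orange or purple is not meant.

How it is judged:
By the outcome, as a careful person would: the job done as asked, in the order asked, and still so for the second after the job is handed in, while the arm keeps its last pose, push and grip.
It also fails if it takes over 53 s, if anything falls off the work surface, if the arm or the gripper's body presses on something with over 40 N, if the wrist force passes 120 N, or if a joint passes its speed limit or range.

## Robot

A 7-joint arm with a two-finger parallel gripper is mounted at the origin on the work surface. World frame = base frame: x ahead of the robot, y to its left, z up, the work surface at z = 0. Lengths are in m, angles in rad, forces in N, time in s.
With the tool pointing down it reaches from about 0.4 to 0.925 m from the base axis. Payload 4.1 kg.
Tool frame: the origin (TCP) lies between the finger pads; the fingertips stand 14 mm ahead of it and the grasp point (between the pads) lies 5 mm behind it (r.tips_ahead is the distance from the TCP to the fingertips, in m); z points along the fingers, y is the line along which they close (so a half turn about z gives the same grasp; the last joint's range is limited). The gripper opens to 85 mm and grips with 20 to 120 N. Pads are 22 mm wide; open, the fingers measure 114 mm over their backs; the gripper's body (76 mm by 85 mm) begins 54 mm behind the grasp point. The pads swing forward as they close: fully open they stand 13 mm farther back than shut.
Start: joints at [1.237, 0.398, 0.045, 1.537, -0.019, 1.207, -0.051], TCP at [0.151, -0.632, 0.245] pointing down, gripper open.
Joint ranges: [-2.82, 2.82], [-0.49, 2.23], [-1.37, 1.46], [0, 2.46], [-1.36, 4.5], [0.23, 2], [-2.94, 2.94]. Speed limits (rad/s): [2.57, 2.57, 3.14, 3.14, 3.14, 3.14, 3.14].

## Interface

Orientations are given as [roll, pitch, yaw] about the fixed x, y, z axes, in that order (R = Rz(yaw) Ry(pitch) Rx(roll)).
In Python, from cell import r gives the robot as it stands. The module is installed in compiled form; this text tells all that it offers. Calls block until the motion is done:
- r.move_to(position, orientation): joint-space move of the TCP to a pose.
- r.movel(position, vel=0.15, orientation=None, contact_N=None): straight line of the TCP; orientation=None keeps the orientation; vel is the mean speed in m/s. With contact_N (N) it stops when the force on the tool has changed by that much, and returns True; else False.
- r.move_joints(angles): joint-space move.
- r.set_gripper(opening, grip_force=None): opening from 0.0 (shut) to 1.0 (fully open); grip_force is the grip in N (None keeps the last); returns when the fingers have stopped.
- r.hold(seconds).
- r.solve_ik(position, orientation): joint angles nearest the present ones, or None.
- r.sense(): the state.
- r.get_image(name): name is "side" or "top" or "wrist"; returns the picture (420x560x3 uint8, red, green, blue); there is no depth.
- r.camera_model(name): a dict with "vertical_fov" (degrees; the focal length in pixels is half the picture's height over the tangent of half this angle, whatever the lens; pixels are square), "cx", "cy" (the principal point, pixels), "R" (3x3) and "t" (3): a world point X has camera coordinates R X + t; the wrist camera has in their place "T_tool_cam" (4x4, takes a point from camera to tool coordinates, whose origin is the TCP and whose axes are the flange's). Camera axes: x right, y down, z forward; pixel columns grow to the right and rows downward; lengths in m; the calibration is good to about 2 mm. A picture is of the moment at which its call begins: read the wrist's pose just before it. camera_model takes no time and is no camera call.
A pose or a line that the arm cannot do raises r.PlanningError and nothing moves.
- r.hand_in(): hands the job in; it is judged then, once.
The state is a dict: "clock": time; "qpos": joint angles; "joint_velocities": joint speeds; "joint_efforts": joint torques, N m; "tcp_pos": TCP position; "tcp_rot": TCP orientation; "ft_force": force on the tool from outside, world axes, zero at the start; "moment": the same for the moment, N m; "gripper_width": opening from 0.0 (shut) to 1.0 (fully open); "grasp_force": force on a finger pad.
Only numpy, scipy, OpenCV 4.12 (cv2) and the standard library are available. Lean on these libraries where they do the work, as an engineer would, in place of code of your own. Each camera call takes 0.05 s, during which the arm holds its last target. There are 200 camera calls.

## Working session

There is one attempt and no reset: what is moved stays moved. The work goes in short steps, each a Python script; the robot and the scene stay as the last script left them, time stands still between calls to the robot, and variables do not carry over. Pictures are saved under pics/ and viewed, at most 10 in all, crops included, and the job is handed in when it is done.

```bash
mkdir -p pics
python3 - <<'E'
from cell import r
import cv2, numpy as np
for n in("side","top"):
    im=r.get_image(n); cv2.imwrite(f"pics/{n}.png",im[:,:,::-1])
    m=r.camera_model(n); print(n,m, -np.array(m["R"]).T@np.array(m["t"]))
print(r.camera_model("wrist")); s=r.sense(); print(s["clock"],s["tcp_pos"],s["tcp_rot"],r.tips_ahead)
E
```

```text
side {'vertical_fov': 43.88499096600883, 'cx': 279.95455119007056, 'cy': 210.79262140290353, 'R': array([[ 0.99502376, -0.09957924, -0.00342059],
       [-0.07004766, -0.67469647, -0.73476391],
       [ 0.07085937,  0.73134715, -0.67831431]]), 't': array([-0.58370638,  0.14084643,  1.33189195])} [ 0.49629066 -0.93717183  1.00493362]
top {'vertical_fov': 51.00503900178329, 'cx': 280.6173907753941, 'cy': 215.6019334331896, 'R': array([[ 5.05829328e-04, -9.99982788e-01, -5.84537129e-03],
       [-9.92180191e-01,  2.27711496e-04, -1.24813528e-01],
       [ 1.24812711e-01,  5.86279595e-03, -9.92162998e-01]]), 't': array([-0.01054463,  0.58735766,  1.06025594])} [ 0.45043655 -0.01689426  1.12519526]
{'vertical_fov': 60.75357493292877, 'cx': 279.39222345593424, 'cy': 208.94280603908757, 'T_tool_cam': array([[-1.13819473e-03, -9.59883385e-01, -2.80397203e-01,
         7.12354580e-02],
       [ 9.99999018e-01, -8.63201922e-04, -1.10422080e-03,
        -2.46992648e-04],
       [ 8.17883796e-04, -2.80398185e-01,  9.59883425e-01,
        -1.29250067e-01],
       [ 0.00000000e+00,  0.00000000e+00,  0.00000000e+00,
         1.00000000e+00]])}
0.1 [ 0.15111292 -0.63163618  0.24437453] [-3.13987222e+00  1.32037563e-04  2.34894319e-01] 0.014
```

View pics/top.png

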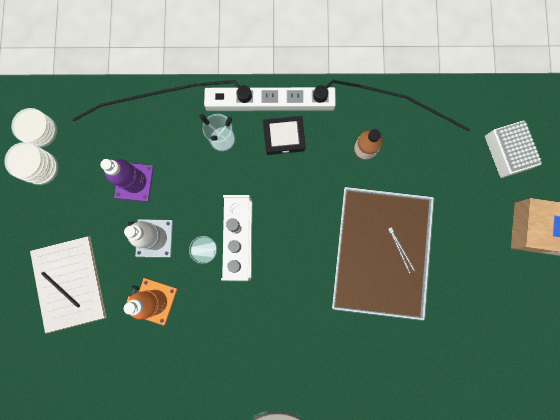

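View pics/side.png

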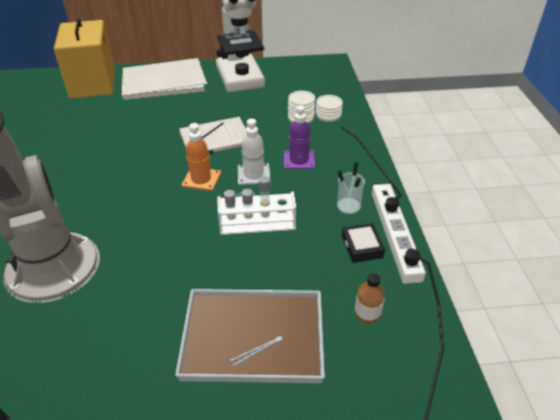

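The top view shows the white bottle at about (140,234), the rack at (237,238) with its empty hole at the far end, and the tray at (383,253). In the side view the third cap, at (265,187), stands highest. I'll zoom in on these for accurate pixel positions.

Run:
```python
import cv2, numpy as np
t=cv2.imread("pics/top.png"); s=cv2.imread("pics/side.png")
z=lambda im,x,y,w,h,k: cv2.resize(im[y:y+h,x:x+w],None,fx=k,fy=k,interpolation=cv2.INTER_CUBIC)
a=z(t,115,185,150,100,5)   # 750x500
b=z(s,180,110,130,130,4.6)
def grid(im,x0,y0,k):
    h,w=im.shape[:2]
    for x in range(x0,x0+int(w/k),10): cv2.line(im,(int((x-x0+.5)*k),0),(int((x-x0+.5)*k),6),(0,255,255),1); cv2.putText(im,str(x),(int((x-x0+.5)*k)-10,18),0,.35,(0,255,255),1)
    for y in range(y0,y0+int(h/k),10): cv2.line(im,(0,int((y-y0+.5)*k)),(6,int((y-y0+.5)*k)),(0,255,255),1); cv2.putText(im,str(y),(8,int((y-y0+.5)*k)+4),0,.35,(0,255,255),1)
    return im
cv2.imwrite("pics/a.png",grid(a,115,185,5)); cv2.imwrite("pics/b.png",grid(b,180,110,4.6))
```

```text
(no output)
```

View pics/a.png

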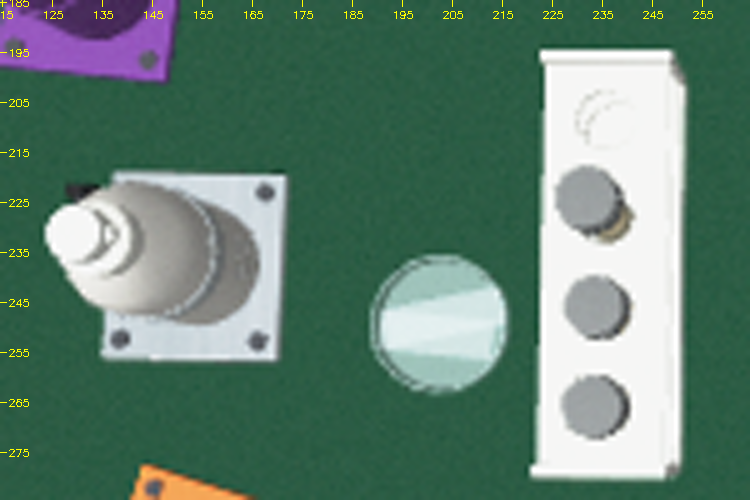

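View pics/b.png

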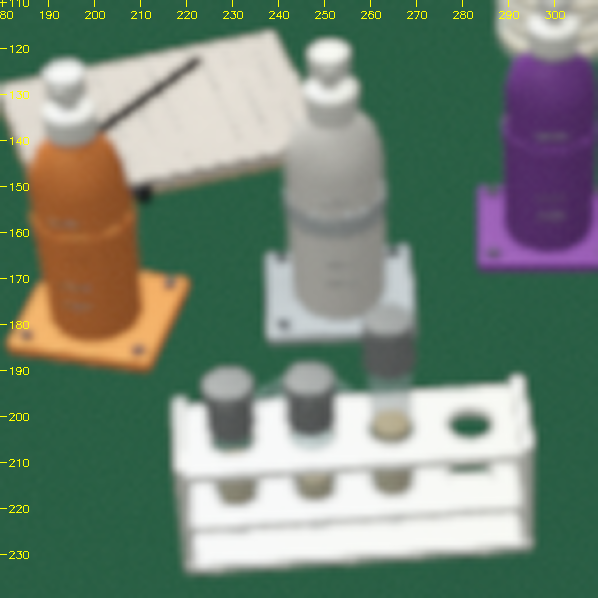

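The tall tube is the one next to the empty hole: its cap top is at (231.9,223.9) in the top view and (264.3,179.5) in the side view. The short caps are at (233.3,245.7) and (233.3,265.5). The white spray head is at (129.1,231.1) top and (251,120.2) side.

```bash
cat > h.py <<'E'
import numpy as np
from cell import r
def ray(cam,p):
    m=r.camera_model(cam); f=210/np.tan(np.radians(m["vertical_fov"])/2)
    R=np.array(m["R"]); d=R.T@np.array([(p[0]-m["cx"])/f,(p[1]-m["cy"])/f,1]); return -R.T@np.array(m["t"]),d
def atz(cam,p,z):
    c,d=ray(cam,p); return c+d*(z-c[2])/d[2]
def tri(p1,p2):
    A=np.zeros((3,3));b=np.zeros(3);L=[ray("top",p1),ray("side",p2)]
    for c,d in L:
        d=d/np.linalg.norm(d);P=np.eye(3)-np.outer(d,d);A+=P;b+=P@c
    return np.linalg.solve(A,b)
E
python3 - <<'E'
from h import *
np.set_printoptions(precision=4,suppress=True)
for n,a,b,z in(("spray",(129.1,231.1),(251,120.2),.196),("tall",(231.9,223.9),(264.3,179.5),.158),("s1",(233.3,245.7),(246.8,191.6),.118),("s2",(233.3,265.5),(229.5,193),.118)):
    print(n,tri(a,b),atz("top",a,z),atz("side",b,z))
c=[atz("top",p,.027) for p in((345,189),(432,197),(424,319),(334,309))]
print(np.array(c),np.mean(c,0))
t=atz("top",(231.9,223.9),.158);s=atz("top",(233.3,265.5),.118);d=t-s;print(np.hypot(*d[:2]),np.degrees(np.arctan2(d[1],d[0])))
for a,z in(((131,221),.027),((203,249),.014),((234.8,126.5+82),.076)): print(atz("top",a,z))
# IK options
p=atz("top",(129.1,231.1),.196); c=np.mean(c,0)
for yaw in np.radians(range(-180,180,30)):
    q=r.solve_ik([p[0],p[1],.25],[np.pi,0,yaw]); print(round(np.degrees(yaw)),None if q is None else np.round(q,2), end=" | ")
    q=r.solve_ik([t[0],t[1],.30],[np.pi,0,yaw]); print(None if q is None else np.round(q,2))
E
```

```text
spray [0.5352 0.308  0.2023] [0.5343 0.3102 0.196 ] [0.5371 0.3181 0.196 ]
tall [0.5551 0.0965 0.1588] [0.5536 0.0965 0.158 ] [0.5566 0.0977 0.158 ]
s1 [0.5088 0.0969 0.1219] [0.5078 0.0973 0.118 ] [0.5101 0.1016 0.118 ]
s2 [0.4639 0.0963 0.1217] [0.4628 0.0966 0.118 ] [0.465  0.1007 0.118 ]
[[ 0.6564 -0.1734  0.027 ]
 [ 0.6358 -0.3923  0.027 ]
 [ 0.3345 -0.3601  0.027 ]
 [ 0.3582 -0.1412  0.027 ]] [ 0.4962 -0.2667  0.027 ]
0.09089201537983534 -0.08788705225811136
[0.575 0.366 0.027]
[0.5054 0.1854 0.014 ]
[0.5997 0.0997 0.076 ]
-180 [ 0.28  0.66 -1.33  1.59  0.65  1.41  0.46] | [ 0.53  0.32 -0.98  1.66  0.27  1.31  1.08]
-150 [ 0.2   0.56 -1.16  1.59  0.52  1.34  1.08] | [ 0.65  0.38 -1.15  1.65  0.36  1.34  1.53]
-120 [ 0.2   0.56 -1.16  1.59  0.52  1.34  1.6 ] | [ 0.65  0.38 -1.15  1.65  0.36  1.34  2.05]
-90 [ 0.2   0.56 -1.16  1.59  0.52  1.34  2.12] | [ 0.65  0.38 -1.15  1.65  0.36  1.34  2.58]
-60 [-1.4   0.67  1.27  1.63 -0.65  1.34 -2.66] | [-1.17  0.46  1.27  1.7  -0.45  1.33 -2.44]
-30 [-1.08  0.4   0.65  1.63 -0.26  1.2  -2.47] | [ 0.43  0.28 -0.83  1.66  0.21  1.3  -2.53]
0 [ 0.23  0.59 -1.2   1.59  0.56  1.35 -2.62] | [ 0.47  0.29 -0.89  1.66  0.23  1.3  -2.03]
30 [ 0.12  0.49 -0.99  1.59  0.42  1.29 -1.99] | [ 0.5   0.3  -0.93  1.66  0.25  1.31 -1.52]
60 [ 0.11  0.49 -0.99  1.59  0.42  1.29 -1.46] | [ 0.5   0.3  -0.93  1.66  0.25  1.31 -1.  ]
90 [ 0.2   0.55 -1.14  1.59  0.51  1.33 -1.01] | [ 0.49  0.3  -0.91  1.66  0.24  1.31 -0.47]
120 [ 0.24  0.6  -1.22  1.59  0.57  1.36 -0.53] | [ 0.49  0.3  -0.92  1.66  0.25  1.31  0.05]
150 [ 0.25  0.62 -1.27  1.59  0.6   1.38 -0.03] | [ 0.5   0.3  -0.93  1.66  0.25  1.31  0.57]
```

Run:
```python
from h import *
import cv2
np.set_printoptions(precision=4,suppress=True)
for p in((115,172),(287,178),(277,360),(102,357)): print(atz("top",(p[0]/5+114.5,p[1]/5+184.5),.008))
r.move_joints([-.5,.2,0,1.5,0,np.pi-1.7,0])
s=r.sense();print(s["clock"],s["tcp_pos"],s["tcp_rot"])
q=r.solve_ik([.535,.31,.30],s["tcp_rot"]);print(q)
r.move_to([.535,.31,.30],s["tcp_rot"]); r.set_gripper(0.0,40)
s=r.sense();print(s["clock"],s["tcp_pos"],s["tcp_rot"],s["gripper_width"],s["ft_force"])
im=r.get_image("wrist");cv2.imwrite("pics/w1.png",im[:,:,::-1])
```

```text
[0.5826 0.3561 0.008 ]
[0.5794 0.2678 0.008 ]
[0.4867 0.27   0.008 ]
[0.4882 0.3589 0.008 ]
3.4417 [0.5272 0.238  0.3835] [-3.1413  0.0004  2.069 ]
[-0.5669  0.3078 -0.0358  1.5406  0.0116  1.2938 -0.1059]
4.725 [0.535 0.31  0.3  ] [-3.1413  0.0004  2.0691] -0.002587767771472109 [-0.842   1.1887  0.2248]
```

View pics/w1.png

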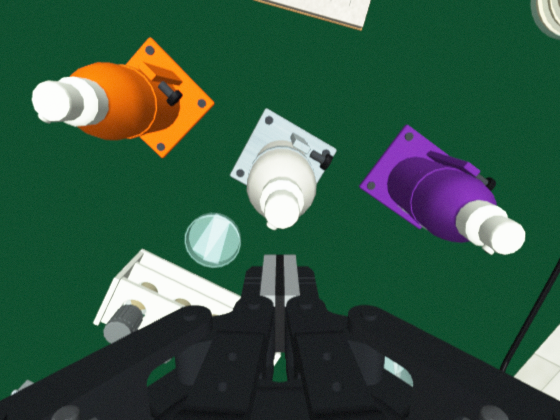

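The wrist view shows the white spray head just ahead of the closed fingers, its top centre at about (284,206).

```bash
cat >> h.py <<'E'
from scipy.spatial.transform import Rotation as Ro
def wat(p,z,s):
    m=r.camera_model("wrist"); f=210/np.tan(np.radians(m["vertical_fov"])/2)
    T=np.array(m["T_tool_cam"]);R=Ro.from_euler("xyz",s["tcp_rot"]).as_matrix()
    d=R@T[:3,:3]@np.array([(p[0]-m["cx"])/f,(p[1]-m["cy"])/f,1]);c=np.array(s["tcp_pos"])+R@T[:3,3]
    return c+d*(z-c[2])/d[2]
E
python3 - <<'E'
from h import *
import cv2
im=cv2.imread("pics/w1.png");hsv=cv2.cvtColor(im,cv2.COLOR_BGR2HSV)
w=((hsv[...,2]>235)&(hsv[...,1]<12)).astype(np.uint8)[180:240,250:320]
n,l,st,c=cv2.connectedComponentsWithStats(w);print(st,c+[250,180])
print(wat((284,206),.196,r.sense()))
E
```

```text
[[   0    0   70   60 2677]
 [   9    0   10    7   38]
 [  10    0   44   31  503]
 [  44    0   14    9   72]
 [  15   14   34   35  910]] [[286.         213.50354875]
 [263.05263158 181.94736842]
 [281.71172962 191.06759443]
 [301.45833333 182.875     ]
 [281.18241758 211.16813187]]
[0.53501381 0.31643846 0.196     ]
```

Run:
```python
from h import *
np.set_printoptions(precision=4,suppress=True)
print(wat((282,211),.196,r.sense()))
x,y=.534,.312
r.movel([x,y,.222],vel=.12); f0=r.sense()["ft_force"]
h=r.movel([x,y,.195],vel=.02,contact_N=12)
s=r.sense();print(h,s["clock"],s["tcp_pos"],s["ft_force"]-f0)
r.hold(.3);s=r.sense();print(s["tcp_pos"],s["ft_force"]-f0)
r.movel([x,y,.30],vel=.15)
s=r.sense();print(s["clock"],s["tcp_pos"],s["ft_force"]-f0)
```

```text
[0.5355 0.3127 0.196 ]
True 6.5167 [0.534  0.312  0.2038] [-2.1543 -0.9406  5.4537]
[0.534  0.312  0.2036] [-0.9708 -0.1181  5.805 ]
7.6167 [0.5334 0.3116 0.2986] [-0.2103 -0.3586 -0.5302]
```

Probably 6.4 of the 7 mm, so the head may not have reached its stop. I'll press again to be sure.

Run:
```python
from h import *
np.set_printoptions(precision=4,suppress=True)
x,y=.534,.312
r.movel([x,y,.216],vel=.15);r.hold(.1); f0=r.sense()["ft_force"]
for z in(.206,.2035,.202,.2005):
    h=r.movel([x,y,z],vel=.02,contact_N=22);r.hold(.15)
    s=r.sense();print(h,s["clock"],s["tcp_pos"],s["ft_force"]-f0)
    if h or s["ft_force"][2]-f0[2]>14: break
r.movel([x,y,.34],vel=.2)
s=r.sense();print(s["clock"],s["tcp_pos"],s["ft_force"]-f0)
r.set_gripper(1.0)
for yaw in(0,np.pi):
    q=r.solve_ik([.554,.0968,.25],[np.pi,0,yaw]);print(np.round(q,3))
```

```text
False 9.225 [0.5343 0.3122 0.2064] [1.3487 0.6162 3.5061]
False 9.65 [0.5343 0.3122 0.2038] [0.7846 0.2132 4.9113]
False 10.05 [0.5344 0.3122 0.2035] [-0.7422 -1.1889  9.4694]
False 10.45 [0.5344 0.3123 0.2034] [-2.1795 -1.311  16.7511]
11.3 [0.5331 0.3114 0.3377] [ 0.2807 -0.4616 -0.4613]
[-0.529  0.249  0.337  1.751 -0.089  1.157 -1.737]
[-0.195  0.239 -0.064  1.742  0.017  1.161  1.307]
```

The head hit its stop: force rose to 16.8 N with no further travel. Next is the hover over the tall tube.

Run:
```python
from h import *
import cv2
r.move_to([.554,.0968,.27],[np.pi,0,np.pi])
s=r.sense();print(s["clock"],s["tcp_pos"],s["tcp_rot"],s["gripper_width"])
im=r.get_image("wrist");cv2.imwrite("pics/w2.png",im[:,:,::-1])
```

```text
13.3583 [0.55415237 0.09771516 0.27030569] [ 3.14094773e+00  5.74908241e-04 -3.14102733e+00] 1.0038199710715021
```

View pics/w2.png

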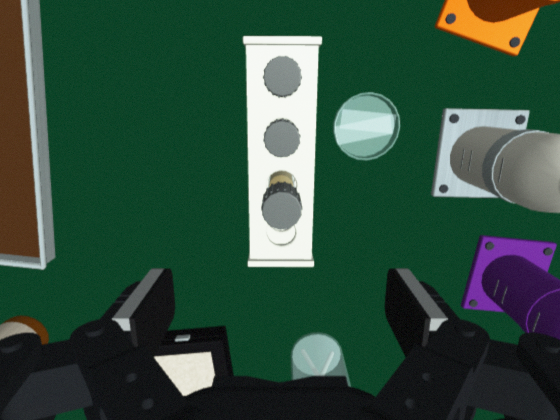

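The open fingers straddle the rack row. The tall cap top is at (282,210), with the short caps ahead at (282,138) and (282,76).

Run:
```python
from h import *
np.set_printoptions(precision=4,suppress=True)
s=r.sense();t=wat((282,210),.158,s);print(t,wat((282,138),.118,s),wat((282,76),.118,s))
x,y=.554,(t[1]+.0967)/2
assert abs(t[0]-.554)<.006 and abs(t[1]-.0967)<.006
print(x,y)
r.movel([x,y,.137],vel=.12,orientation=[np.pi,0,np.pi],contact_N=15)
s=r.sense();print(s["clock"],s["tcp_pos"],s["ft_force"])
r.set_gripper(0.0,60)
s=r.sense();print(s["clock"],s["gripper_width"],s["grasp_force"],s["ft_force"],s["moment"])
```

```text
[0.5542 0.1002 0.158 ] [0.508  0.1004 0.118 ] [0.4629 0.1003 0.118 ]
0.554 0.09843458679748118
14.6667 [0.5547 0.0986 0.1378] [ 0.0355 -0.3305 -0.2253]
15.2333 0.3180677928816558 58.94044876098633 [-0.1699 -0.0121  1.6965] [ 0.025  -0.0042  0.0037]
```

The cap is gripped, at about 27 mm opening.

Run:
```python
from h import *
import cv2
np.set_printoptions(precision=3,suppress=True)
p=r.sense()["tcp_pos"]
print(r.movel([p[0],p[1],p[2]+.10],vel=.08,contact_N=20)); 
r.movel([p[0],p[1],p[2]+.20],vel=.15)
s=r.sense();print(s["clock"],s["tcp_pos"],s["gripper_width"],s["grasp_force"],s["ft_force"],s["qpos"])
C=np.array([.496,-.267,.186]); q0=np.array(s["qpos"])
for az in range(-180,180,30):
  a=np.radians(az); d=np.array([np.cos(a),np.sin(a),-1])/2**.5
  pos=C-d*(.059-.005)
  for k in range(0,360,90):
    y0=np.array([-np.sin(a),np.cos(a),0]); x0=np.cross(y0,d)
    R=Ro.from_matrix(np.c_[x0,y0,d])*Ro.from_euler("z",k,degrees=True)
    q=r.solve_ik(pos,R.as_euler("xyz"))
    if q is not None: print(az,k,np.round(q,2),"max",abs(np.array(q)-q0).max().round(2))
```

```text
False
17.4583 [0.554 0.098 0.336] 0.3205647758362308 58.98275077342987 [ 0.128  0.111 -1.01 ] [-0.2    0.188 -0.061  1.615  0.012  1.341  1.308]
-180 0 [ 0.02  0.83  0.5   1.19 -0.01  1.9  -1.06] max 2.37
-180 90 [-0.25  1.13  1.26  1.2  -0.43  1.97 -2.19] max 3.5
-180 180 [0.15 0.79 0.24 1.19 0.11 1.92 1.96] max 0.65
-180 270 [0.1  0.8  0.33 1.19 0.07 1.91 0.43] max 0.88
-150 0 [-0.1   0.68  0.36  1.41  0.3   1.68 -0.85] max 2.16
-150 90 [-0.51  1.05  1.26  1.43 -0.24  1.62 -1.9 ] max 3.21
-150 180 [0.06 0.65 0.1  1.41 0.41 1.72 2.18] max 0.88
-150 270 [-0.02  0.66  0.23  1.41  0.35  1.7   0.66] max 0.65
-120 0 [-0.18  0.48  0.23  1.71  0.58  1.41 -0.71] max 2.02
-120 90 [-0.79  0.88  1.26  1.73 -0.06  1.21 -1.69] max 3.0
-120 180 [-0.01  0.47  0.    1.71  0.66  1.47  2.37] max 1.06
-120 270 [-0.14  0.47  0.17  1.71  0.6   1.43  0.84] max 0.59
-90 0 [-0.15  0.25  0.07  2.03  0.87  1.13 -0.58] max 1.88
-90 90 [ 0.24  0.27 -0.38  2.01  0.96  1.22 -2.21] max 3.52
-90 180 [-0.03  0.25 -0.07  2.02  0.9   1.16  2.54] max 1.24
-90 270 [-0.18  0.25  0.11  2.03  0.86  1.12  1.  ] max 0.85
-6
[... 898 characters left out ...]
8  0.86  1.26  1.76 -1.25  1.91 -2.07] max 3.37
60 90 [ 0.35  0.55  0.71  1.75 -0.99  1.57  2.45] max 1.14
60 180 [ 0.53  0.48  0.45  1.75 -0.9   1.48  0.8 ] max 0.91
60 270 [ 0.08  0.86  1.26  1.76 -1.25  1.91 -0.5 ] max 1.8
90 0 [ 0.26  0.8   0.85  1.45 -0.9   1.91 -1.93] max 3.24
90 90 [ 0.5   0.67  0.41  1.44 -0.71  1.76  2.6 ] max 1.3
90 180 [ 0.51  0.66  0.39  1.44 -0.7   1.75  1.03] max 0.71
90 270 [ 0.36  0.73  0.66  1.45 -0.81  1.84 -0.44] max 1.75
120 0 [ 0.37  0.81  0.45  1.21 -0.51  1.96 -1.79] max 3.1
120 90 [ 0.5   0.77  0.21  1.21 -0.41  1.93  2.81] max 1.5
120 180 [ 0.43  0.79  0.34  1.21 -0.46  1.95  1.3 ] max 0.63
120 270 [ 0.32  0.83  0.55  1.21 -0.56  1.99 -0.18] max 1.49
```

Azimuth +90° (k=180) keeps the arm clear of the rack and needs only small joint changes. I'll carry the tube over upright first, then lean it.

Run:
```python
from h import *
import cv2
np.set_printoptions(precision=3,suppress=True)
C=np.array([.496,-.267,.186]); a=np.pi/2
d=np.array([0,1,-1])/2**.5; y0=np.array([-1.,0,0])
R=Ro.from_matrix(np.c_[np.cross(y0,d),y0,d])*Ro.from_euler("z",180,degrees=True)
pos=C-d*.054
p=r.sense()["tcp_pos"]; r.movel([pos[0],pos[1],p[2]],vel=.2)
print(r.sense()["clock"],r.sense()["qpos"])
q=r.solve_ik(pos,R.as_euler("xyz"));print(q)
r.move_to(pos,R.as_euler("xyz")); r.hold(.5)
s=r.sense();print(s["clock"],s["tcp_pos"],pos,s["gripper_width"],s["grasp_force"],s["qpos"])
A=Ro.from_euler("xyz",s["tcp_rot"]).as_matrix()[:,2];print("axis",A,"middle",s["tcp_pos"]+A*.054)
a=r.get_image("side");b=r.get_image("top")
cv2.imwrite("pics/f.png",np.hstack([cv2.resize(a[80:420,100:460],None,fx=1.1,fy=1.1),cv2.resize(b[80:420,200:560],None,fx=1.1,fy=1.1)])[:,:,::-1])
```

```text
19.65 [ 0.289  0.226  0.229  1.577 -0.053  1.344  2.097]
[ 0.491  0.671  0.429  1.445 -0.712  1.764  1.039]
21.1417 [ 0.496 -0.305  0.224] [ 0.496 -0.305  0.224] 0.31932250706594567 58.999237418174744 [ 0.491  0.67   0.429  1.445 -0.712  1.764  1.039]
axis [ 0.     0.707 -0.707] middle [ 0.496 -0.267  0.186]
```

View pics/f.png

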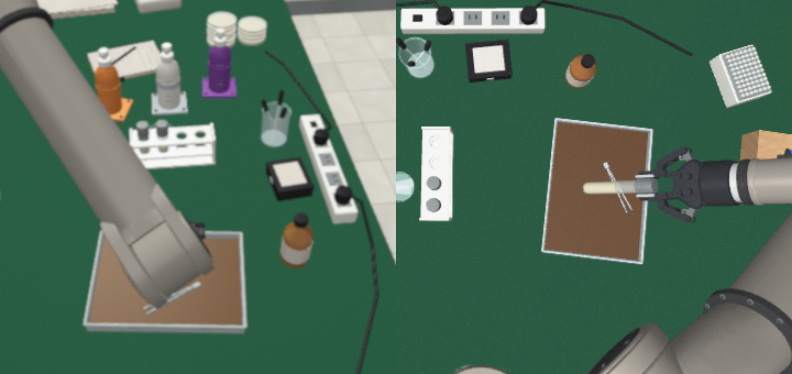

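The side and top views show the tube in line with the tilted gripper over the tray, with its foot at about (372,251) in the top picture, where it should be. Both short tubes are still in the rack and nothing else has moved.

```bash
python3 -c "
from cell import r
print(r.hand_in())"
```

```text
the job is handed in; nothing more can be done
None
```

The job is handed in, with the result not reported back: the rack was misted by pressing the spray head fully down (pressed twice, as the first press may have stopped just short), and the tall tube is held still at 45°, cap end up, over the middle of the tray and about 10 cm above its rim.

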